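Put the lids on the finished candles

TASK

Close the four finished candles, each with the lid made for its jar: the small and the large round bamboo lid on the small and the large white jar, the square bamboo lid on the square jar, the copper lid on the amber jar, every lid fully home and flat on its rim. Leave the jars standing where they are. The freshly poured candle, with the wick bar still across its mouth, stays open and untouched, and the spare black lid stays where it lies.

Things in the scene. Friction and masses are not known exactly. Their poses are not given: they have to be found in the camera images.
- jar_small: Small round white ceramic jar, finished pink candle, 66 mm across, 70 mm tall, mouth 56 mm; 300 g, loose. Wax 28 mm below the rim. Origin: centre of its underside; z up. With its lid home, the lid's disc lies flat on the rim and the lid's origin is 61 mm above the jar's, on the same axis.
- jar_large: Large round white ceramic jar, finished cream candle, nothing across its mouth, 92 mm across, 85 mm tall, mouth 80 mm; 620 g, loose. Wax 28 mm below the rim. Origin: centre of its underside; z up. With its lid home, the lid's disc lies flat on the rim and the lid's origin is 76 mm above the jar's, on the same axis.
- jar_square: Square white ceramic jar, finished lilac candle, 84 x 84 mm, 78 mm tall, mouth 72 x 72 mm; 600 g, loose. Wax 28 mm below the rim. Origin: centre of its underside; z up. x, y square to its sides. With its lid home, the lid's disc lies flat on the rim and the lid's origin is 69 mm above the jar's, on the same axis.
- jar_amber: Round amber glass jar, finished cream candle, 80 mm across, 92 mm tall, mouth 72 mm; 500 g, loose. Wax 28 mm below the rim. Origin: centre of its underside; z up. With its lid home, the lid's disc lies flat on the rim and the lid's origin is 83 mm above the jar's, on the same axis.
- jar_fresh: Freshly poured candle, to be left alone: round white ceramic jar like the large one (92 mm across, 85 mm tall), but a flat wooden wick bar, 116 x 12 mm, with a small brass clip lies across its mouth; highest point, the wick's end, 107 mm up. 640 g, loose. Origin: centre of its underside; z up. The bar lies along its x.
- lid_small: Small round bamboo (pale wood) lid of the small white jar, 68 mm, 60 g, loose. Lies on its tapered plug (40 mm wide below, 51 mm at the disc), which enters the mouth with 2.5 mm play all round. Hold it by the knob (24 mm across). Origin: centre of the plug's underside; z up: plug 0-9 mm, disc 9-18 mm, knob 18-44 mm.
- lid_large: Large round bamboo (pale wood) lid of the large white jar, 94 mm, 120 g, loose. Lies on its tapered plug (64 mm wide below, 75 mm at the disc), which enters the mouth with 2.5 mm play all round. Hold it by the knob (24 mm across). Origin: centre of the plug's underside; z up: plug 0-9 mm, disc 9-18 mm, knob 18-44 mm.
- lid_square: Square bamboo (pale wood) lid of the square jar, in any quarter turn, 86 x 86 mm, 120 g, loose. Lies on its tapered plug (56 mm wide below, 67 mm at the disc), which enters the mouth with 2.5 mm play all round. Hold it by the knob (square, 24 mm, parallel to the lid). Origin: centre of the plug's underside; z up: plug 0-9 mm, disc 9-18 mm, knob 18-44 mm. x, y square to its sides.
- lid_copper: Round copper-coloured metal lid of the amber jar, 82 mm, 130 g, loose. Lies on its tapered plug (56 mm wide below, 67 mm at the disc), which enters the mouth with 2.5 mm play all round. Hold it by the knob (24 mm across). Origin: centre of the plug's underside; z up: plug 0-9 mm, disc 9-18 mm, knob 18-44 mm.
- lid_black: Spare round black lid, 82 mm, 44 mm high, 110 g: its jar is not here, it stays where it lies. Origin: centre of its underside. (Also among all these: an open tin of wick tabs, 60 mm across, 20 mm high. Nothing among the jars and lids is over 110 mm high; equipment along the back reaches 140 mm, at the sides 285 mm.)

How it is judged:
By the outcome, as a careful person would: the job done as asked, in the order asked, and still so for the second after the job is handed in, with the robot touching nothing.
It also fails if it takes over 112 s, if anything falls off the work surface, if the arm or the gripper's body presses on something with over 40 N, if the wrist force passes 120 N, or if a joint passes its speed limit or range.

ROBOT

A 6-joint arm with a two-finger parallel gripper is mounted at the origin on the work surface. World frame = base frame: x ahead of the robot, y to its left, z up, the work surface at z = 0. Lengths are in m, angles in rad, forces in N, time in s.
With the tool pointing down it reaches from about 0.4 to 0.825 m from the base axis. Payload 7 kg.
Tool frame: the origin (TCP) lies midway between the tips of the shut fingers; the grasp point (between the pads) lies 19 mm behind it (hold_point_z is the distance from the TCP to the grasp point, in m); z points along the fingers, x is the direction in which the jaws open and shut, and the axes are right-handed (so a half turn about z gives the same grasp; the last joint's range is limited). The gripper opens to 85 mm and grips with 20 to 120 N. Pads are 22 mm wide; open, the fingers measure 114 mm over their backs; the gripper's body (76 mm by 85 mm) begins 54 mm behind the grasp point. The pads swing forward as they close: fully open they stand 13 mm farther back than shut.
Start: joints at [0.288, 0.359, 0.012, 0, -1.224, -0.288], TCP at [0.675, -0, 0.231] pointing down, gripper open.
Joint ranges: [-3.07, 3.07], [-1.43, 2.12], [-1.02, 1.25], [-3.03, 1.67], [-3.05, -0], [-3.03, 3.03]. Speed limits (rad/s): [2.39, 2.39, 3.01, 3.14, 3.14, 3.14].

INTERFACE

Orientations are given as a rotation vector (axis times angle).
In Python, from rig import read_state, capture, get_calibration, close_job, recognise, masks_of, pinpoint, hold_point_z gives the robot as it stands.
- The arm moves only by the shell command python3 -m pendant 'ROWS' [FORCE]. ROWS is JSON, a list that holds one entry, the list of rows, each a list of 7 numbers: the shift along the world's x, y, z in cm, then the turn, a rotation vector about the world's x, y, z in rad, then the finger opening in cm, from 0 to 8.54. A call has 1 to 8 rows; each row shifts and turns the commanded pose from where the row before left it; what a row does not reach is not made up. A row lasts 1/12 s, in which the tool goes at most 41.7 mm and 7.16 degrees, less where a joint would pass 70% of its speed; a pose out of reach is approached as far as the arm can. A call with a gripper value outside its range is refused whole. The fingers move at their own pace and stop on an object; FORCE is the grip in N (left out, the last holds). Time passes only in rows, so rows that do not move let the fingers close. It gives the time, the measured TCP pose, the force and the opening at its end, in the units of the state.
- read_state(): the state, without advancing time (a new reading comes with each control period).
- capture(name): name is "scene" or "side" or "wrist"; returns (picture, depth): 480x640x3 uint8, blue, green, red; 480x640 float32, m along the optical axis (not along the pixel's ray), 0 where there is no reading.
- get_calibration(name): a dict with "fovy" (degrees; the focal length in pixels is half the picture's height over the tangent of half this angle, whatever the lens; pixels are square), "cx", "cy" (the principal point, pixels), "extrinsics" (4x4, takes a point from camera to world coordinates). Camera axes: x right, y down, z forward; pixel columns grow to the right and rows downward; lengths in m; the calibration is good to about 2 mm. The wrist camera is an equidistant fisheye: a pixel r from the principal point sees the ray r / f radians off the axis. A picture is of the moment at which its call begins: read the wrist's pose just before it. get_calibration takes no time and is no camera call; for the wrist camera it gives the pose at the moment of the call.
- close_job(): hands the job in, once; it reports no verdict.
Trained networks look in the newest picture that a camera, given by its name, has taken for a name from the list of things; names that differ only in an ending like _2 or _b are one class to them, and where a whole thing is asked for, a point or a joint stands for the part that bears it (a point fixed in the world has none). Each returns a list of dicts, best first, with "score" (0 to 1); they miss things now and then, are a little off and sometimes report something else, mostly with a low value. They report only what shows in the picture. A call takes as long as a camera call.
- recognise(query, camera): "extent" ([left, top, right, bottom] as shares, 0 to 1, of the picture: columns of its width, rows of its height, round what is visible of it).
- masks_of(query, camera): "pixels" (480x640 bool, what is visible of it) and "extent" ([left, top, right, bottom] as shares, 0 to 1, of the picture: columns of its width, rows of its height, round what is visible of it).
- pinpoint(query, camera): "position" ([column, row] as shares, 0 to 1, of the picture: columns of its width, rows of its height: a listed point, or the origin of a listed thing).
The state is a dict: "time_s": time; "q": joint angles; "qvel": joint speeds; "joint_efforts": joint torques, N m; "eef_pos": TCP position; "orientation": TCP orientation; "contact_force": force on the tool from outside, world axes, zero at the start; "moment": the same for the moment, N m; "opening": finger opening in m.
Only numpy, scipy, OpenCV 4.12 (cv2) and the standard library are available. Lean on these libraries where they do the work, as an engineer would, in place of code of your own. Each camera call takes 0.05 s, during which the arm holds its last target. There are 200 camera calls.

## Working session

There is one attempt and no reset: what is moved stays moved. The work goes in short steps, Python scripts to look and compute and a shell command to move; the robot and the scene stay as the last step left them, time stands still between calls to the robot, and variables do not carry over. Pictures are saved under pics/ and viewed, about 12 in all and at most 16, crops included, and the job is handed in when it is done.

```bash
mkdir -p pics; ls; python3 - <<'E'
from rig import *
import cv2
print(read_state(), hold_point_z)
for n in("scene","side"):
    p,d=capture(n); cv2.imwrite(f"pics/{n}0.png",p); c=get_calibration(n); print(n,c)
E
```

```text
pics
{'time_s': 0.0, 'q': array([ 2.88124952e-01,  3.59372695e-01,  1.10517314e-02, -3.50470735e-04,
       -1.22406007e+00, -2.88106723e-01]), 'qvel': array([ 0.00115976, -0.00170348,  0.00113089,  0.00039533, -0.00027579,
        0.00077429]), 'joint_efforts': array([ 2.55543900e-04, -5.83324420e+01,  2.93422562e+01,  6.93659976e+00,
       -6.00149287e-03, -1.14765509e-06]), 'eef_pos': array([ 6.74527027e-01, -7.02587393e-06,  2.30369676e-01]), 'orientation': array([-1.58777348e-04, -3.13997963e+00,  2.10930743e-04]), 'contact_force': array([-0.67476878, -0.0764352 ,  0.31127238]), 'moment': array([-0.03228401,  0.01315567, -0.04310479]), 'opening': 0.08529907844211672} 0.0187
scene {'fovy': 47.583047347978685, 'cx': 316.8921104881199, 'cy': 237.7010503595423, 'extrinsics': array([[ 0.79981495,  0.40401879, -0.44391989,  0.9539277 ],
       [ 0.59995844, -0.51517167,  0.61208497, -0.65253935],
       [ 0.01859888, -0.75588819, -0.65443649,  0.73131437],
       [ 0.        ,  0.        ,  0.        ,  1.        ]])}
side {'fovy': 43.77272300980768, 'cx': 316.07979066060494, 'cy': 243.1581886905668, 'extrinsics': array([[-9.20683424e-01, -2.44901882e-01,  3.03916272e-01,
         6.13438906e-02],
       [-3.90309704e-01,  5.76477938e-01, -7.17865950e-01,
         1.06992261e+00],
       [ 6.05696260e-04, -7.79548751e-01, -6.26341263e-01,
         9.67917244e-01],
       [ 0.00000000e+00,  0.00000000e+00,  0.00000000e+00,
         1.00000000e+00]])}
```

View pics/scene0.png

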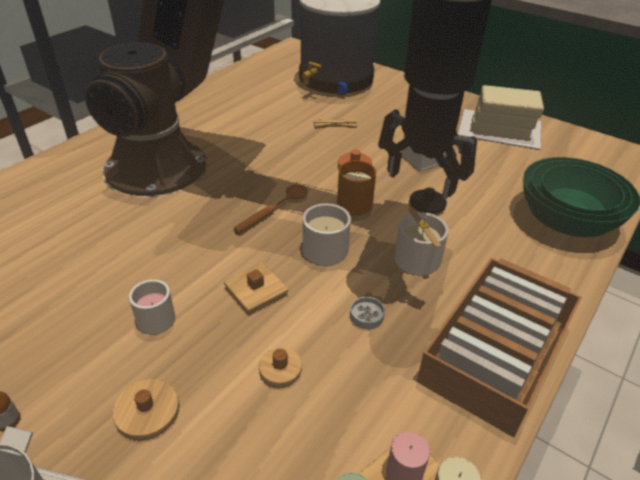

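View pics/side0.png

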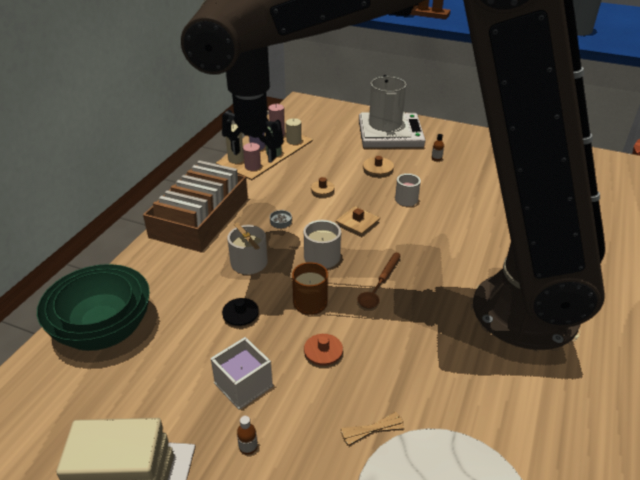

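```bash
cat > h.py <<'E'
from rig import *
import numpy as np, cv2
def cloud(n,d):
    c=get_calibration(n); f=240/np.tan(np.radians(c["fovy"]/2)); E=c["extrinsics"]
    v,u=np.mgrid[0:480,0:640]
    P=np.stack([(u-c["cx"])/f*d,(v-c["cy"])/f*d,d],-1)
    W=P@E[:3,:3].T+E[:3,3]; W[d<=0]=np.nan
    return W
def ray(n,u,v,z):
    c=get_calibration(n); f=240/np.tan(np.radians(c["fovy"]/2)); E=c["extrinsics"]
    r=E[:3,:3]@np.array([(u-c["cx"])/f,(v-c["cy"])/f,1]); t=(z-E[2,3])/r[2]
    return E[:3,3]+t*r
E
python3 - <<'E'
from h import *
np.set_printoptions(precision=4,suppress=True)
H=dict(jar_small=.07,jar_large=.085,jar_square=.078,jar_amber=.092,jar_fresh=.085,lid_small=.044,lid_large=.044,lid_square=.044,lid_copper=.044,lid_black=.044)
for n in("scene","side"):
    p,d=capture(n); W=cloud(n,d)
    np.save(n+"W.npy",W)
    for k,h in H.items():
        for m in masks_of(k,n)[:2]:
            if m["score"]<.3: continue
            e=np.array(m["extent"])*[640,480,640,480]
            w=W[m["pixels"]]; w=w[np.isfinite(w[:,0])]
            if h==.044: # knob top / disc top
                t=w[abs(w[:,2]-.044)<.004]; t2=w[abs(w[:,2]-.018)<.004]
            else:
                t=w[abs(w[:,2]-h)<.004]; t2=t
            def mid(t): 
                return ((t[:,:2].min(0)+t[:,:2].max(0))/2, np.ptp(t[:,:2],axis=0), cv2.minEnclosingCircle(t[:,:2].astype(np.float32)) ) if len(t)>5 else None
            print(n,k,round(m["score"],2),e.round(),len(t),mid(t)); 
            if h==.044: print("    disc",mid(t2))
E
```

```text
scene jar_small 0.87 [128. 281. 174. 332.] 369 (array([ 0.3719, -0.3176]), array([0.0659, 0.0653]), ((0.37337809801101685, -0.31582900881767273), 0.03496251627802849))
scene jar_large 0.83 [304. 204. 349. 267.] 403 (array([0.4948, 0.0083]), array([0.0908, 0.0922]), ((0.49512600898742676, 0.009340769611299038), 0.04753429442644119))
scene jar_square 0.58 [401. 148. 444. 170.] 0 None
scene jar_amber 0.62 [335. 159. 377. 215.] 248 (array([0.4568, 0.1689]), array([0.0799, 0.0793]), ((0.456994891166687, 0.16942018270492554), 0.04249350726604462))
scene lid_small 0.73 [258. 346. 301. 384.] 164 (array([ 0.6065, -0.2648]), array([0.0225, 0.0246]), ((0.6072006225585938, -0.2647756338119507), 0.012855224311351776))
    disc (array([ 0.6062, -0.2652]), array([0.0679, 0.0679]), ((0.607223629951477, -0.26506680250167847), 0.035109665244817734))
scene lid_large 0.93 [112. 379. 178. 439.] 202 (array([ 0.4978, -0.4422]), array([0.024 , 0.0226]), ((0.49805718660354614, -0.4416734576225281), 0.012404531240463257))
    disc (array([ 0.4974, -0.4424]), array([0.0949, 0.0928]), ((0.4976070523262024, -0.4
[... 2879 characters left out ...]
    disc (array([0.3715, 0.2966]), array([0.0803, 0.0833]), ((0.3719167709350586, 0.29673850536346436), 0.04200664162635803))
side lid_copper 0.45 [304. 222. 340. 268.] 90 (array([0.4874, 0.0302]), array([0.0782, 0.0543]), ((0.4872834086418152, 0.0233154296875), 0.043090566992759705))
    disc (array([0.488 , 0.0256]), array([0.0793, 0.0556]), ((0.48781099915504456, 0.02134554460644722), 0.04401766136288643))
side lid_black 0.72 [222. 299. 259. 329.] 70 (array([0.5836, 0.2671]), array([0.0231, 0.0271]), ((0.5842576026916504, 0.2673322856426239), 0.013974134810268879))
    disc (array([0.583 , 0.2679]), array([0.0802, 0.0836]), ((0.585212230682373, 0.26871752738952637), 0.043387897312641144))
```

Both views agree to about 3 mm: scene shows lids at (280,360), (145,400), (255,280), and the side view shows copper (323,348), square jar (242,370). Next: the yaws and any tall things nearby.

```bash
python3 - <<'E'
from h import *
np.set_printoptions(precision=3,suppress=True)
def rect(W,c,h,r):
    s=(abs(W[...,2]-h)<.004)&(np.hypot(W[...,0]-c[0],W[...,1]-c[1])<r)
    return cv2.minAreaRect(W[s][:,:2].astype(np.float32)),s.sum()
for n in("scene","side"):
    W=np.load(n+"W.npy")
    print(n,"lidsq disc",rect(W,(.46,-.158),.018,.07),"knob",rect(W,(.46,-.158),.044,.025))
    print("   jarsq",rect(W,(.487,.4355),.078,.07))
    w=W[np.isfinite(W[...,0])]; w=w[(w[:,2]>.1)&(w[:,2]<.32)&(abs(w[:,1])<.9)&(w[:,0]>.1)&(w[:,0]<1)]
    g={}
    for x,y,z in w: k=(round(x*10),round(y*10)); g.setdefault(k,[]).append(z)
    print({k:round(float(np.percentile(v,95)),2) for k,v in sorted(g.items()) if len(v)>15})
p,d=capture("wrist"); cv2.imwrite("pics/w0.png",p); c=get_calibration("wrist"); print(c, d[240,320], (d>0).mean())
E
```

```text
scene lidsq disc (((0.4600540101528168, -0.15850630402565002), (0.0887378379702568, 0.0894121304154396), 74.25244140625), np.int64(1423)) knob (((0.46039286255836487, -0.1599750518798828), (0.024405421689152718, 0.024431006982922554), 75.19241333007812), np.int64(143))
   jarsq (((0.0, 0.0), (0.0, 0.0), 0.0), np.int64(0))
{(1, 6): 0.25, (1, 7): 0.25, (2, 6): 0.24, (2, 7): 0.25, (5, -6): 0.18, (5, 6): 0.11, (5, 7): 0.11, (6, -6): 0.18, (6, 0): 0.32, (6, 6): 0.11, (6, 7): 0.11, (7, 0): 0.32, (7, 7): 0.1, (8, -1): 0.1, (8, 0): 0.1, (8, 1): 0.1, (9, -3): 0.12, (9, -1): 0.1, (9, 0): 0.1, (9, 1): 0.1}
side lidsq disc (((0.4592853784561157, -0.1569652259349823), (0.09385411441326141, 0.08904500305652618), 75.85200500488281), np.int64(506)) knob (((0.4583209753036499, -0.1563197374343872), (0.028410635888576508, 0.025380250066518784), 78.62256622314453), np.int64(56))
   jarsq (((0.4874423146247864, 0.43457770347595215), (0.08540412038564682, 0.08813783526420593), 63.762752532958984), np.int64(495))
{(1, 6): 0.25, (1, 7): 0.25, (2, 6): 0.25, (2, 7): 0.25, (5, -7): 0.18, (5, -6): 0.18, (5, 6): 0.1, (5, 7): 0.1, (6, -7): 0.18, (6, -6): 0.18, (6, 0): 0.32, (6, 6): 0.1, (6, 7): 0.1, (6, 8): 0.1, (7, 0): 0.32, (7, 7): 0.1, (8, -5): 0.11, (8, -1): 0.1, (8, 0): 0.1, (8, 1): 0.11, (9, -5): 0.11, (9, -3): 0.12, (9, -1): 0.1, (9, 0): 0.1, (9, 1): 0.1}
{'fovy': 65.70646984690485, 'cx': 320.5820578737522, 'cy': 245.98020289815986, 'extrinsics': array([[-1.   ,  0.001, -0.   ,  0.675],
       [ 0.001,  0.947,  0.322, -0.082],
       [ 0.001,  0.322, -0.947,  0.375],
       [ 0.   ,  0.   ,  0.   ,  1.   ]])} 0.3936903 0.995966796875
```

View pics/w0.png

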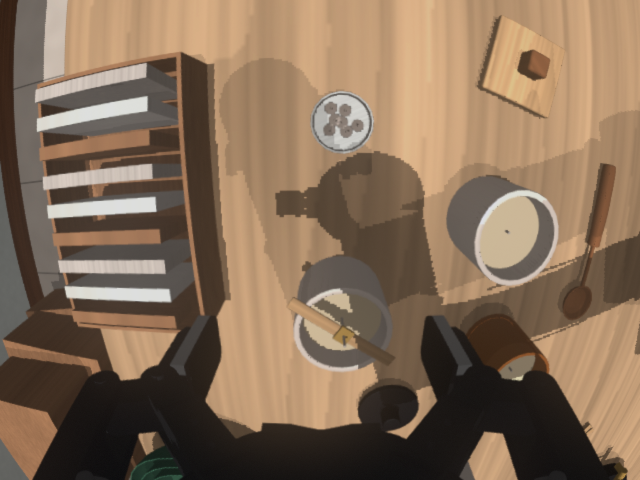

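The wrist view shows jar_fresh (340,330) with its bar, jar_large (515,235), lid_square (515,65), tin (342,120); the fisheye is usable right at the hover. First move: to above lid_small.

```bash
python3 -m pendant '[[[-0.86,-3.3,-1,0,0,0,8.5],[-0.86,-3.3,-1,0,0,0,8.5],[-0.86,-3.3,-1,0,0,0,8.5],[-0.86,-3.3,-1,0,0,0,8.5],[-0.86,-3.3,-1,0,0,0,8.5],[-0.86,-3.3,-1,0,0,0,8.5],[-0.86,-3.3,-1,0,0,0,8.5],[-0.86,-3.3,-1,0,0,0,8.5]]]' 40
cat >> h.py <<'E'
def wcloud():
    c=get_calibration("wrist"); p,d=capture("wrist"); f=240/np.tan(np.radians(c["fovy"]/2)); E=c["extrinsics"]
    v,u=np.mgrid[0:480,0:640]; x,y=u-c["cx"],v-c["cy"]; r=np.hypot(x,y)+1e-9
    k=np.tan(r/f)/r
    W=np.stack([x*k*d,y*k*d,d],-1)@E[:3,:3].T+E[:3,3]; W[d<=0]=np.nan
    return p,W
def meas(W,c,h,r,tol=.004):
    s=(abs(W[...,2]-h)<tol)&(np.hypot(W[...,0]-c[0],W[...,1]-c[1])<r)
    q=W[s][:,:2].astype(np.float32)
    if len(q)<10: return "few %d"%len(q)
    (a,b),R=cv2.minEnclosingCircle(q); (e,g),wh,an=cv2.minAreaRect(q)
    return "n%d z%.4f circ (%.4f,%.4f) R%.4f rect (%.4f,%.4f) %.3fx%.3f an%.1f"%(len(q),np.median(W[s][:,2]),a,b,R,e,g,*wh,an)
OBJ=dict(lid_small=(.606,-.2645,.034),lid_large=(.4975,-.4418,.047),lid_square=(.46,-.158,.061),lid_copper=(.3715,.2965,.041),
 jar_small=(.371,-.317,.033,.07),jar_large=(.4945,.009,.046,.085),jar_square=(.487,.4355,.0595,.078),jar_amber=(.4565,.1695,.04,.092),jar_fresh=(.655,.097,.046,.085),lid_black=(.5845,.265,.041))
def look(*names):
    p,W=wcloud(); s=read_state(); print("tcp",s["eef_pos"].round(4),s["orientation"].round(3),"op",s["opening"].round(4),"F",s["contact_force"].round(1),"q",s["q"].round(2),"t",round(s["time_s"],2))
    for n in names:
        o=OBJ[n]
        if len(o)==4: print(n,meas(W,o,o[3],o[2]+.008))
        else: print(n,"disc",meas(W,o,.018,o[2]+.008)); print("   knob",meas(W,o,.044,.02))
    return p,W
E
python3 -c "
from h import *
p,W=look('lid_small','jar_large','jar_small','lid_square','jar_fresh'); cv2.imwrite('pics/w1.png',p)"
```

```text
time_s: 1.92
eef_pos: [0.6057, -0.2655, 0.1511]
orientation: [-0.0, 3.141, -0.0]
contact_force: [0.1, -0.7, -0.8]
opening: 0.0852Traceback (most recent call last):
  File "<string>", line 3, in <module>
    p,W=look('lid_small','jar_large','jar_small','lid_square','jar_fresh'); cv2.imwrite('pics/w1.png',p)
        ~~~~^^^^^^^^^^^^^^^^^^^^^^^^^^^^^^^^^^^^^^^^^^^^^^^^^^^^^^^^^^^^^^
  File "h.py", line 28, in look
    p,W=wcloud(); s=read_state(); print("tcp",s["eef_pos"].round(4),s["orientation"].round(3),"op",s["opening"].round(4),"F",s["contact_force"].round(1),"q",s["q"].round(2),"t",round(s["time_s"],2))
                                                                                                   ^^^^^^^^^^^^^^^^^^
AttributeError: 'float' object has no attribute 'round'
```

```bash
sed -i 's/s\["opening"\].round(4)/round(s["opening"],4)/' h.py
python3 -c "
from h import *
p,W=look('lid_small','jar_large','jar_small','lid_square','jar_fresh'); cv2.imwrite('pics/w1.png',p)
for n in ('scene','side'):
    w=np.load(n+'W.npy'); s=(w[...,2]>.12)&(w[...,1]<-.5)&(w[...,0]>.4)&(w[...,0]<.7); print(w[s].min(0),w[s].max(0))"
```

```text
tcp [ 0.6035 -0.2678  0.1491] [-7.000e-03 -3.138e+00 -1.000e-03] op 0.0849 F [-0.1  0.  -0. ] q [-0.12  0.4  -0.13 -0.   -1.05  0.12] t 2.02
lid_small disc n4586 z0.0187 circ (0.6080,-0.2645) R0.0340 rect (0.6081,-0.2648) 0.066x0.067 an1.7
   knob n830 z0.0444 circ (0.6081,-0.2644) R0.0120 rect (0.6080,-0.2650) 0.023x0.023 an33.8
jar_large few 0
jar_small n1371 z0.0701 circ (0.3733,-0.3156) R0.0336 rect (0.3750,-0.3156) 0.064x0.065 an12.3
lid_square disc n2870 z0.0188 circ (0.4629,-0.1588) R0.0595 rect (0.4617,-0.1581) 0.087x0.087 an73.9
   knob n227 z0.0443 circ (0.4607,-0.1625) R0.0131 rect (0.4602,-0.1637) 0.013x0.024 an69.8
jar_fresh few 0
[ 0.50304993 -0.62850188  0.12034318] [ 0.57884113 -0.5852818   0.18609443]
[ 0.41711244 -1.75953589  0.1200491 ] [ 0.69967549 -0.57853442  0.2090942 ]
```

```bash
python3 -m pendant '[[[0.08,-0.08,-2.6,0,0,0,6],[0,0,-2.6,0,0,0,6],[0,0,-2.6,0,0,0,6],[0,0,-2.6,0,0,0,6],[0,0,-1.7,0,0,0,6],[0,0,-1,0,0,0,6],[0,0,0,0,0,0,6],[0,0,0,0,0,0,2]]]' 40
python3 -m pendant '[[[0,0,0,0,0,0,0],[0,0,0,0,0,0,0],[0,0,0,0,0,0,0],[0,0,0,0,0,0,0],[0,0,0,0,0,0,0],[0,0,0,0,0,0,0],[0,0,0,0,0,0,0],[0,0,0,0,0,0,0]]]' 40
python3 -c "
from h import *
print([read_state()['eef_pos'].round(4) for i in range(2)])"
```

```text
time_s: 2.68
eef_pos: [0.6074, -0.2647, 0.0206]
orientation: [0.001, -3.141, 0.0]
contact_force: [-0.0, 0.2, 0.1]
opening: 0.0493
time_s: 3.35
eef_pos: [0.6082, -0.265, 0.0221]
orientation: [-0.001, 3.139, -0.001]
contact_force: [-0.2, 1.6, 6.4]
opening: 0.0227
[array([ 0.6082, -0.265 ,  0.0221]), array([ 0.6082, -0.265 ,  0.0221])]
```

```bash
python3 -m pendant '[[[0,0,1.2,0,0,0,0],[0,0,2.8,0,0,0,0],[0,0,3,0,0,0,0],[0,0,3,0,0,0,0],[0,0,2.5,0,0,0,0],[-1,-0.2,0.5,0,0,0,0],[-2.5,-0.5,0,0,0,0,0],[-3,-0.7,0,0,0,0,0]]]' 40
python3 -m pendant '[[[-3,-0.7,0,0,0,0,0],[-3,-0.7,0,0,0,0,0],[-3,-0.7,0,0,0,0,0],[-3,-0.7,0,0,0,0,0],[-3,-0.6,0,0,0,0,0],[-1.5,-0.32,0,0,0,0,0],[-0.5,0,0,0,0,0,0],[0,0,0,0,0,0,0]]]' 40
python3 -c "
from h import *
p,W=look('jar_small','jar_large','lid_square'); cv2.imwrite('pics/w2.png',p)
t=(.372,-.316)
print(meas(W,t,.15-.002,.045,.006)); print(meas(W,t,.15+.024,.02,.005))
p,d=capture('side'); cv2.imwrite('pics/s2.png',p[100:280,280:480].repeat(3,0).repeat(3,1))"
```

```text
time_s: 4.02
eef_pos: [0.5422, -0.2785, 0.1513]
orientation: [-0.002, 3.14, -0.0]
contact_force: [-0.4, -0.7, -1.0]
opening: 0.0227
time_s: 4.68
eef_pos: [0.371, -0.3161, 0.151]
orientation: [0.002, 3.141, -0.0]
contact_force: [0.4, 0.6, -0.5]
opening: 0.0224
tcp [ 0.3722 -0.3162  0.151 ] [ 1.00e-03  3.14e+00 -1.00e-03] op 0.0226 F [ 0.1 -0.  -1.3] q [-0.3   0.12 -0.5   0.   -0.94  0.3 ] t 4.73
jar_small n1221 z0.0703 circ (0.3724,-0.3184) R0.0330 rect (0.3731,-0.3322) 0.066x0.034 an2.9
jar_large few 0
lid_square disc n645 z0.0183 circ (0.4772,-0.1644) R0.0480 rect (0.4904,-0.1762) 0.096x0.045 an48.4
   knob few 0
n8356 z0.1475 circ (0.3707,-0.3153) R0.0346 rect (0.3708,-0.3178) 0.064x0.065 an42.5
n3091 z0.1734 circ (0.3723,-0.3189) R0.0191 rect (0.3731,-0.3157) 0.024x0.036 an88.7
```

View pics/w2.png

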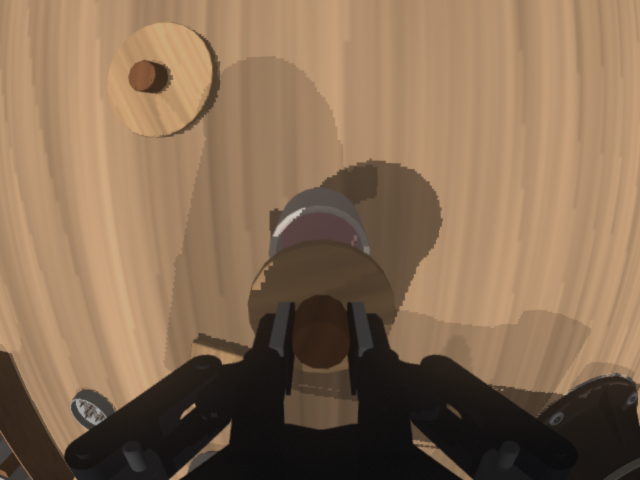

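Lid is level in the fingers at (320,300), jar mouth below at (320,235), lid about 1.5 mm short in x; lowering.

```bash
python3 -m pendant '[[[0.15,0,-1.5,0,0,0,0],[0,0,-2.2,0,0,0,0],[0,0,-1.5,0,0,0,0],[0,0,-0.6,0,0,0,0],[0,0,-0.4,0,0,0,0],[0,0,-0.3,0,0,0,0],[0,0,-0.2,0,0,0,0],[0,0,0,0,0,0,0]]]' 40
python3 -m pendant '[[[0,0,-0.1,0,0,0,0],[0,0,-0.1,0,0,0,0]]]' 40
```

```text
time_s: 5.45
eef_pos: [0.374, -0.3161, 0.0835]
orientation: [-0.0, 3.141, -0.0]
contact_force: [0.3, 0.5, -0.4]
opening: 0.0225
time_s: 5.62
eef_pos: [0.3743, -0.3165, 0.083]
orientation: [-0.001, 3.14, -0.002]
contact_force: [-4.7, 4.7, 23.1]
opening: 0.0222
```

```bash
python3 -m pendant '[[[0,0,0.2,0,0,0,0],[0,0,0,0,0,0,5],[0,0,0,0,0,0,5],[0,0,0,0,0,0,6],[0,0,0.5,0,0,0,8],[0,0,2,0,0,0,8],[0,0,3,0,0,0,8],[0,0,3,0,0,0,8]]]' 40
python3 -c "
from h import *
p,W=look('lid_large'); print(meas(W,(.372,-.316),.079,.045)); print(meas(W,(.372,-.316),.105,.02))
m=(np.hypot(W[...,0]-.372,W[...,1]+.316)<.03)&(abs(W[...,2]-.079)<.004); q=W[m]; print(np.linalg.lstsq(np.c_[q[:,:2]-q[:,:2].mean(0),np.ones(len(q))],q[:,2],rcond=None)[0])"
```

```text
time_s: 6.28
eef_pos: [0.3727, -0.3158, 0.169]
orientation: [0.0, -3.139, -0.001]
contact_force: [0.4, -1.6, -0.3]
opening: 0.0799
tcp [ 0.3758 -0.3177  0.1756] [-2.000e-03  3.136e+00 -7.000e-03] op 0.0801 F [ 2.5 -2.   6.9] q [-0.3   0.1  -0.47  0.   -1.    0.3 ] t 6.33
lid_large disc n7895 z0.0185 circ (0.4982,-0.4414) R0.0474 rect (0.4979,-0.4412) 0.093x0.093 an22.7
   knob n663 z0.0442 circ (0.4982,-0.4411) R0.0122 rect (0.4979,-0.4411) 0.023x0.023 an12.5
n6112 z0.0797 circ (0.3740,-0.3156) R0.0344 rect (0.3743,-0.3159) 0.067x0.067 an64.1
n1126 z0.1054 circ (0.3738,-0.3159) R0.0121 rect (0.3741,-0.3164) 0.022x0.022 an0.8
[-0.00098474  0.00130813  0.07970834]
```

Small lid is home (disc top 0.0797, flat). On to lid_large.

```bash
python3 -m pendant '[[[1.2,-1.2,0,0,0,0,6],[2.4,-2.4,0,0,0,0,6],[2.6,-2.6,0,0,0,0,6],[2.6,-2.6,0,0,0,0,6],[2.4,-2.5,0,0,0,0,6],[1.2,-1.2,-1.6,0,0,0,6],[0,0,-3,0,0,0,6],[0,0,-3,0,0,0,6]]]' 40
python3 -m pendant '[[[0,0,-3,0,0,0,6],[0,0,-2,0,0,0,6],[0,0,-1.2,0,0,0,6],[0,0,-0.6,0,0,0,6],[0,0,0,0,0,0,6],[0,0,0,0,0,0,0],[0,0,0,0,0,0,0],[0,0,0,0,0,0,0]]]' 40
python3 -m pendant '[[[0,0,0,0,0,0,0],[0,0,0,0,0,0,0],[0,0,0,0,0,0,0],[0,0,0,0,0,0,0]]]' 40
```

```text
time_s: 7.0
eef_pos: [0.4987, -0.4422, 0.0916]
orientation: [0.001, 3.14, -0.001]
contact_force: [-0.3, 0.6, -0.5]
opening: 0.0598
time_s: 7.67
eef_pos: [0.4984, -0.4415, 0.026]
orientation: [-0.0, 3.139, -0.002]
contact_force: [0.1, -0.4, 0.7]
opening: 0.0242
time_s: 8.0
eef_pos: [0.4986, -0.4415, 0.0262]
orientation: [-0.001, 3.139, -0.002]
contact_force: [-0.9, 1.2, 7.4]
opening: 0.0224
```

```bash
python3 -m pendant '[[[0,0,1,0,0,0,0],[0,0,2.5,0,0,0,0],[0,0,3,0,0,0,0],[0,0,3,0,0,0,0],[0,1,2.4,0,0,0,0],[0,2.5,0.6,0,0,0,0],[0,3.2,0,0,0,0,0],[0,3.2,0,0,0,0,0]]]' 40
python3 -m pendant '[[[0,3.2,0,0,0,0,0],[0,3.2,0,0,0,0,0],[0,3.2,0,0,0,0,0],[0,3.2,0,0,0,0,0],[0,3.2,0,0,0,0,0],[0,3.2,0,0,0,0,0],[0,2.8,0,0,0,0,0],[0,1,0,0,0,0,0]]]' 40
python3 -m pendant '[[[0,0,0,0,0,0,0]]]' 40
python3 -c "
from h import *
p,W=look('jar_large','jar_amber','jar_fresh'); cv2.imwrite('pics/w3.png',p)
t=(.498,-.11); print(meas(W,t,.143,.056,.006))"
```

```text
time_s: 8.67
eef_pos: [0.4973, -0.3414, 0.1508]
orientation: [0.003, 3.14, -0.001]
contact_force: [0.1, -0.5, -1.5]
opening: 0.0223
time_s: 9.33
eef_pos: [0.4972, -0.1093, 0.1503]
orientation: [-0.003, 3.14, 0.001]
contact_force: [-0.6, -0.2, -0.7]
opening: 0.0226
time_s: 9.42
eef_pos: [0.4975, -0.1101, 0.1502]
orientation: [-0.004, 3.14, 0.001]
contact_force: [0.8, -0.2, -1.3]
opening: 0.0224
tcp [ 0.4976 -0.1111  0.1501] [-0.004  3.141  0.   ] op 0.0225 F [-0.4 -1.  -0.8] q [ 0.17  0.16 -0.46 -0.   -0.95 -0.16] t 9.47
jar_large few 0
jar_amber few 0
jar_fresh n119 z0.0861 circ (0.6253,0.1003) R0.0223 rect (0.6245,0.1010) 0.044x0.010 an47.7
n19289 z0.1427 circ (0.4976,-0.1101) R0.0471 rect (0.4969,-0.1115) 0.091x0.093 an53.0
```

View pics/w3.png

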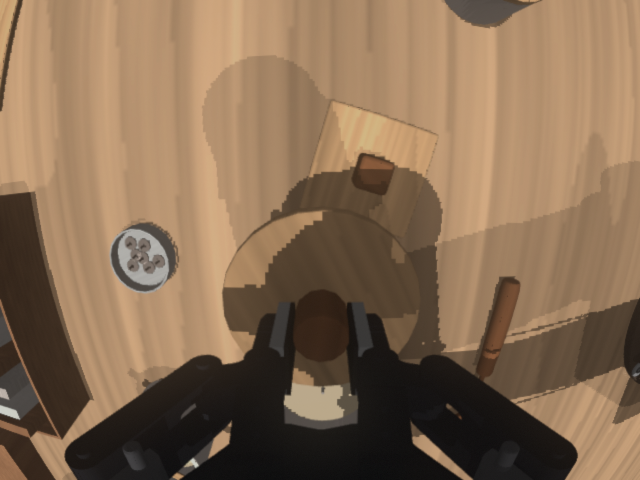

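Lid is held level at (320,300); the jar is hidden behind the hand, as the camera looks at -y. I'll pass beyond the jar to see it.

```bash
python3 -m pendant '[[[0,2,0.3,0,0,0,0],[0,3.2,0.3,0,0,0,0],[0,3.3,0.3,0,0,0,0],[0,3.5,0.1,0,0,0,0],[0,3.5,0,0,0,0,0],[0,3.5,0,0,0,0,0],[0,3,0,0,0,0,0],[0,2,0,0,0,0,0]]]' 40
python3 -m pendant '[[[0,0,0,0,0,0,0]]]' 40
python3 -c "
from h import *
p,W=look('jar_large','jar_amber','jar_fresh'); cv2.imwrite('pics/w4.png',p)
t=(.498,.13); print(meas(W,t,.153,.056,.006))"
```

```text
time_s: 10.13
eef_pos: [0.4979, 0.1294, 0.1597]
orientation: [-0.0, 3.141, 0.0]
contact_force: [0.3, -0.4, -1.5]
opening: 0.0222
time_s: 10.22
eef_pos: [0.4984, 0.1302, 0.1596]
orientation: [-0.003, 3.141, 0.001]
contact_force: [0.9, -0.2, -0.2]
opening: 0.0224
tcp [0.4979 0.1287 0.1594] [ 2.000e-03 -3.142e+00  0.000e+00] op 0.0224 F [-0.3 -0.8 -1.1] q [ 0.64  0.16 -0.44  0.   -0.97 -0.63] t 10.27
jar_large n4093 z0.0853 circ (0.4957,0.0099) R0.0463 rect (0.4955,0.0135) 0.092x0.085 an0.3
jar_amber n766 z0.0923 circ (0.4400,0.1710) R0.0349 rect (0.4300,0.1716) 0.069x0.023 an86.2
jar_fresh n4582 z0.0858 circ (0.6555,0.0977) R0.0539 rect (0.6544,0.0994) 0.093x0.091 an14.1
n19284 z0.1521 circ (0.4986,0.1299) R0.0471 rect (0.4992,0.1287) 0.093x0.090 an36.0
```

```bash
python3 -m pendant '[[[-0.07,-1.5,0,0,0,0,0],[-0.1,-3,0,0,0,0,0],[-0.1,-3.5,0,0,0,0,0],[0,-2.5,0,0,0,0,0],[0,-1.5,-0.5,0,0,0,0],[0,0,-1.5,0,0,0,0],[0,0,-1.7,0,0,0,0],[0,0,-0.9,0,0,0,0]]]' 40
python3 -m pendant '[[[0,0,-0.4,0,0,0,0],[0,0,-0.3,0,0,0,0],[0,0,-0.25,0,0,0,0],[0,0,0,0,0,0,0]]]' 40
python3 -m pendant '[[[0,0,-0.1,0,0,0,0],[0,0,-0.1,0,0,0,0]]]' 40
```

```text
time_s: 10.93
eef_pos: [0.4936, 0.0053, 0.112]
orientation: [-0.005, -3.14, 0.001]
contact_force: [-0.7, -0.3, -1.2]
opening: 0.0227
time_s: 11.27
eef_pos: [0.4949, 0.0079, 0.1039]
orientation: [-0.0, 3.141, -0.0]
contact_force: [0.4, -0.9, -1.4]
opening: 0.0225
time_s: 11.43
eef_pos: [0.4952, 0.0083, 0.1023]
orientation: [-0.001, 3.141, 0.0]
contact_force: [0.2, -1.1, -0.6]
opening: 0.0222
```

```bash
python3 -m pendant '[[[0,0,-0.1,0,0,0,0],[0,0,0,0,0,0,0]]]' 40
python3 -m pendant '[[[0,0,0,0,0,0,5],[0,0,0,0,0,0,5],[0,0,0,0,0,0,6],[0,0,0.5,0,0,0,8],[0,0,2,0,0,0,8],[0,0,3,0,0,0,8],[0,0,2.5,0,0,0,8],[0,0,0,0,0,0,8]]]' 40
python3 -c "
from h import *
p,W=look('lid_square'); print(meas(W,(.496,.01),.094,.055)); print(meas(W,(.496,.01),.12,.02))
m=(np.hypot(W[...,0]-.496,W[...,1]-.01)<.045)&(abs(W[...,2]-.094)<.004); q=W[m]; print(np.linalg.lstsq(np.c_[q[:,:2]-q[:,:2].mean(0),np.ones(len(q))],q[:,2],rcond=None)[0])
print(meas(W,(.496,.01),.085,.055,.003))"
```

```text
time_s: 11.6
eef_pos: [0.4952, 0.0083, 0.1021]
orientation: [-0.002, 3.14, 0.0]
contact_force: [-3.4, 0.6, 10.3]
opening: 0.0225
time_s: 12.27
eef_pos: [0.4977, 0.0086, 0.1861]
orientation: [-0.002, 3.134, 0.002]
contact_force: [1.3, 0.2, 0.5]
opening: 0.0801
tcp [0.4965 0.0085 0.1838] [-1.000e-03  3.136e+00  3.000e-03] op 0.08 F [-0.8 -0.3 -1.1] q [ 0.41  0.1  -0.45  0.   -1.02 -0.41] t 12.32
lid_square disc n7015 z0.0186 circ (0.4610,-0.1571) R0.0594 rect (0.4613,-0.1572) 0.086x0.086 an73.9
   knob n889 z0.0443 circ (0.4613,-0.1576) R0.0156 rect (0.4615,-0.1578) 0.025x0.024 an74.1
n12708 z0.0947 circ (0.4953,0.0083) R0.0472 rect (0.4954,0.0083) 0.093x0.093 an71.6
n1116 z0.1205 circ (0.4953,0.0082) R0.0122 rect (0.4951,0.0077) 0.023x0.023 an41.3
[-0.00087736  0.00028449  0.09468992]
few 9
```

Large lid is home (0.0947, flat). Lid_square at (0.4613,-0.1574), yaw -16°.

```bash
python3 -m pendant '[[[-0.4,-1.5,0,0,0,-0.04,6],[-0.6,-3,0,0,0,-0.06,6],[-0.6,-3.2,0,0,0,-0.06,6],[-0.6,-3.2,0,0,0,-0.06,6],[-0.6,-3,0,0,0,-0.06,6],[-0.42,-1.97,-1,0,0,0,6],[-0.2,-0.7,-3,0,0,0,6],[0,0,-3,0,0,0,6]]]' 40
python3 -m pendant '[[[0,0,-3,0,0,0,6],[0,0,-2.5,0,0,0,6],[0,0,0,0,0,0,6]]]' 40
python3 -c "
from h import *
look('lid_square')"
```

```text
time_s: 12.98
eef_pos: [0.4605, -0.1593, 0.1105]
orientation: [0.442, 3.108, 0.001]
contact_force: [0.4, -0.4, -1.2]
opening: 0.0597
time_s: 13.23
eef_pos: [0.4566, -0.1578, 0.0511]
orientation: [-0.439, -3.102, 0.001]
contact_force: [-0.4, -0.4, -0.8]
opening: 0.0603
tcp [ 0.4582 -0.1579  0.0535] [-4.380e-01 -3.105e+00  2.000e-03] op 0.06 F [0.9 0.3 0.8] q [ 0.07  0.25 -0.62 -0.   -0.71 -0.36] t 13.28
lid_square disc n19835 z0.0186 circ (0.4615,-0.1585) R0.0595 rect (0.4615,-0.1581) 0.087x0.087 an74.1
   knob n2384 z0.0444 circ (0.4611,-0.1587) R0.0155 rect (0.4615,-0.1583) 0.024x0.024 an73.3
```

```bash
python3 -m pendant '[[[0.2,0,-1.6,0,0,0,6],[0,0,-0.8,0,0,0,6],[0,0,-0.4,0,0,0,6],[0,0,0,0,0,0,0],[0,0,0,0,0,0,0],[0,0,0,0,0,0,0],[0,0,0,0,0,0,0],[0,0,0,0,0,0,0]]]' 40
python3 -m pendant '[[[0,0,0,0,0,0,0],[0,0,0,0,0,0,0]]]' 40
```

```text
time_s: 13.95
eef_pos: [0.4632, -0.1577, 0.0288]
orientation: [0.438, 3.109, 0.0]
contact_force: [-1.2, 1.7, 6.6]
opening: 0.0231
time_s: 14.12
eef_pos: [0.4632, -0.1577, 0.0288]
orientation: [0.438, 3.109, 0.0]
contact_force: [-1.5, 1.6, 6.4]
opening: 0.0228
```

```bash
python3 -m pendant '[[[0,0,1.2,0,0,0,0],[0,0,2.5,0,0,0,0],[0,0,3,0,0,0,0],[0,0,3,0,0,0,0],[0,0.5,2.6,0,0,0,0],[0,1.5,1.6,0,0,0,0],[0,2.5,0.7,0,0,0,0],[0,3,0,0,0,0,0]]]' 40
python3 -m pendant '[[[0.2,3.3,0,0,0,-0.02,0],[0.2,3.3,0,0,0,-0.02,0],[0.2,3.3,0,0,0,-0.02,0],[0.2,3.3,0,0,0,-0.02,0],[0.2,3.3,0,0,0,-0.02,0],[0.2,3.3,0,0,0,-0.02,0],[0.2,3.3,0,0,0,-0.02,0],[0.2,3.3,0,0,0,-0.02,0]]]' 40
python3 -m pendant '[[[0.2,3.3,0,0,0,-0.018,0],[0.2,3.3,0,0,0,0,0],[0.2,3.3,0,0,0,0,0],[0.2,3.3,0,0,0,0,0],[0.2,3.3,0,0,0,0,0],[0,3.3,0,0,0,0,0],[0,3.3,0,0,0,0,0],[0,3.3,0,0,0,0,0]]]' 40
python3 -m pendant '[[[0,3,0,0,0,0,0],[0,3,0,0,0,0,0],[0,2,0,0,0,0,0],[0,1.2,0,0,0,0,0],[0,0,0,0,0,0,0],[0,0,0,0,0,0,0]]]' 40
python3 -c "
from h import *
p,W=look('jar_square'); cv2.imwrite('pics/w5.png',p)
t=read_state()['eef_pos']; print(meas(W,t,.164,.066,.006),meas(W,t,.19,.02,.006))"
```

```text
time_s: 14.78
eef_pos: [0.4634, -0.0825, 0.1763]
orientation: [0.441, 3.106, 0.002]
contact_force: [0.2, -0.3, -1.6]
opening: 0.023
time_s: 15.45
eef_pos: [0.4781, 0.1829, 0.1742]
orientation: [0.687, 3.065, 0.001]
contact_force: [0.9, -0.8, -2.2]
opening: 0.0229
time_s: 16.12
eef_pos: [0.4881, 0.4467, 0.1739]
orientation: [-0.713, -3.059, 0.0]
contact_force: [-0.1, -0.5, -0.4]
opening: 0.023
time_s: 16.62
eef_pos: [0.4882, 0.5371, 0.1733]
orientation: [-0.712, -3.059, 0.002]
contact_force: [-0.1, -0.6, -0.3]
opening: 0.0232
tcp [0.4884 0.5365 0.1736] [-7.130e-01 -3.059e+00  1.000e-03] op 0.023 F [-0.2 -0.3 -1.7] q [ 1.1   0.48  0.06 -0.   -1.16 -1.56] t 16.67
jar_square n4415 z0.0782 circ (0.4888,0.4350) R0.0585 rect (0.4887,0.4346) 0.085x0.085 an64.7
n19723 z0.1629 circ (0.4862,0.5333) R0.0577 rect (0.4875,0.5360) 0.086x0.087 an63.6 n3565 z0.1888 circ (0.4876,0.5344) R0.0193 rect (0.4888,0.5358) 0.026x0.037 an64.7
```

View pics/w5.png

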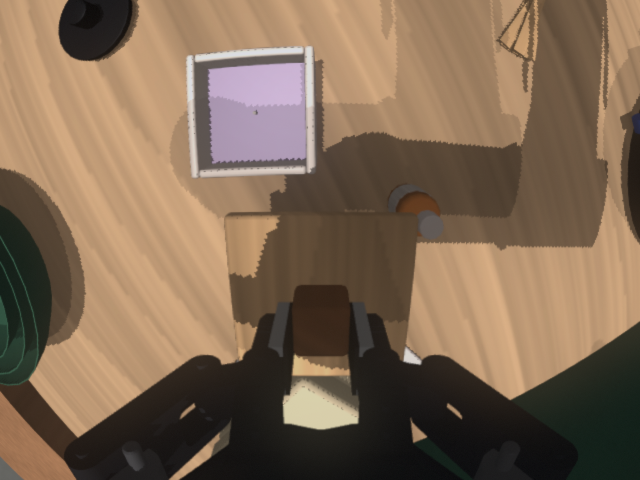

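Square jar at (250,110) and lid level at (320,290), parallel within 1°. Going over and down.

```bash
python3 -m pendant '[[[0.12,-1.5,0,0,0,0.01,0],[0,-3,0,0,0,0,0],[0,-3,0,0,0,0,0],[0,-1.8,0,0,0,0,0],[0,-0.8,-1,0,0,0,0],[0,0,-2.5,0,0,0,0],[0,0,-2,0,0,0,0],[0,0,-1,0,0,0,0]]]' 40
python3 -m pendant '[[[0,0,-0.4,0,0,0,0],[0,0,-0.2,0,0,0,0],[0,0,-0.2,0,0,0,0],[0,0,0,0,0,0,0]]]' 40
python3 -m pendant '[[[0,0,-0.15,0,0,0,0],[0,0,-0.05,0,0,0,0],[0,0,0,0,0,0,0]]]' 40
```

```text
time_s: 17.33
eef_pos: [0.4891, 0.4337, 0.1072]
orientation: [-0.701, -3.061, 0.003]
contact_force: [-0.2, -0.0, -2.0]
opening: 0.0229
time_s: 17.67
eef_pos: [0.4901, 0.4366, 0.1015]
orientation: [0.697, 3.063, 0.001]
contact_force: [1.2, 0.1, -1.9]
opening: 0.0232
time_s: 17.92
eef_pos: [0.4898, 0.4365, 0.0991]
orientation: [0.698, 3.063, 0.001]
contact_force: [0.1, 0.1, -0.7]
opening: 0.0229
```

```bash
python3 -m pendant '[[[0,0,-0.1,0,0,0,0],[0,0,-0.05,0,0,0,0],[0,0,0,0,0,0,0]]]' 40
python3 -m pendant '[[[0,0,-0.05,0,0,0,0],[0,0,0,0,0,0,0]]]' 40
```

```text
time_s: 18.17
eef_pos: [0.4899, 0.4365, 0.0979]
orientation: [0.697, 3.063, 0.001]
contact_force: [-1.7, 0.1, 3.8]
opening: 0.0229
time_s: 18.33
eef_pos: [0.4899, 0.4365, 0.0979]
orientation: [0.697, 3.063, 0.001]
contact_force: [-3.1, -0.4, 7.0]
opening: 0.0232
```

```bash
python3 -m pendant '[[[0,0,0,0,0,0,5],[0,0,0,0,0,0,5],[0,0,0,0,0,0,6],[0,0,0.5,0,0,0,8],[0,0,2,0,0,0,8],[0,0,3,0,0,0,8],[0,0,2.5,0,0,0,8],[0,0,0,0,0,0,8]]]' 40
python3 -c "
from h import *
p,W=look('lid_copper','jar_amber'); print(meas(W,(.489,.436),.087,.068)); print(meas(W,(.489,.436),.113,.02))
m=(np.hypot(W[...,0]-.489,W[...,1]-.436)<.04)&(abs(W[...,2]-.087)<.004); q=W[m]; print(np.linalg.lstsq(np.c_[q[:,:2]-q[:,:2].mean(0),np.ones(len(q))],q[:,2],rcond=None)[0])"
```

```text
time_s: 19.0
eef_pos: [0.492, 0.4384, 0.1831]
orientation: [0.695, 3.059, 0.012]
contact_force: [0.5, -0.3, 1.7]
opening: 0.0798
tcp [0.4911 0.4377 0.1805] [0.697 3.061 0.009] op 0.0801 F [-1.6  0.8 -0.3] q [ 1.02  0.36 -0.1   0.   -1.1  -1.47] t 19.05
lid_copper disc n4100 z0.0186 circ (0.3737,0.2974) R0.0410 rect (0.3790,0.3108) 0.052x0.082 an68.1
   knob n438 z0.0443 circ (0.3739,0.2972) R0.0119 rect (0.3757,0.3014) 0.014x0.024 an67.9
jar_amber few 0
n13180 z0.0876 circ (0.4889,0.4358) R0.0597 rect (0.4893,0.4357) 0.086x0.087 an64.2
n1408 z0.1134 circ (0.4892,0.4356) R0.0157 rect (0.4887,0.4353) 0.023x0.024 an63.6
[-0.00051374  0.00068044  0.08765953]
```

Square lid is home (0.0876, flat). On to copper.

```bash
python3 -m pendant '[[[-1,-1.2,0,0,0,0,6],[-2,-2.4,0,0,0,0,6],[-2.3,-2.8,0,0,0,0,6],[-2.3,-2.8,0,0,0,0,6],[-2.2,-2.6,0,0,0,0,6],[-1.2,-1.4,-1,0,0,0,6],[-0.7,-0.75,-2,0,0,0,6],[0,0,-3,0,0,0,6]]]' 40
python3 -m pendant '[[[0,0,-3,0,0,0,6],[0,0,-2.5,0,0,0,6],[0,0,-0.8,0,0,0,6],[0,0,0,0,0,0,6],[0,0,0,0,0,0,6]]]' 40
python3 -c "
from h import *
look('lid_copper')"
```

```text
time_s: 19.72
eef_pos: [0.3722, 0.2962, 0.1184]
orientation: [0.697, 3.062, 0.008]
contact_force: [-0.1, 1.1, -1.1]
opening: 0.0603
time_s: 20.13
eef_pos: [0.373, 0.2969, 0.0541]
orientation: [0.697, 3.063, -0.001]
contact_force: [-0.1, 0.7, -0.1]
opening: 0.0599
tcp [0.3733 0.2975 0.0548] [6.970e-01 3.063e+00 1.000e-03] op 0.0599 F [-0.3  0.6  0.7] q [ 1.09  0.23 -0.64  0.   -0.69 -1.53] t 20.18
lid_copper disc n14158 z0.0186 circ (0.3737,0.2965) R0.0412 rect (0.3737,0.2964) 0.081x0.082 an2.7
   knob n1809 z0.0443 circ (0.3735,0.2962) R0.0121 rect (0.3736,0.2962) 0.023x0.023 an27.4
```

```bash
python3 -m pendant '[[[0.05,-0.05,-1.6,0,0,0,6],[0,0,-0.8,0,0,0,6],[0,0,-0.4,0,0,0,6],[0,0,0,0,0,0,0],[0,0,0,0,0,0,0],[0,0,0,0,0,0,0],[0,0,0,0,0,0,0],[0,0,0,0,0,0,0]]]' 40
python3 -m pendant '[[[0,0,0,0,0,0,0],[0,0,0,0,0,0,0],[0,0,1.2,0,0,0,0],[0,0,2.5,0,0,0,0],[0,0,3,0,0,0,0],[0,0,3,0,0,0,0],[0,0,2.6,0,0,0,0],[0,0,1,0,0,0,0]]]' 40
python3 -m pendant '[[[0,0,0,0,0,0,0]]]' 40
python3 -c "
from h import *
p,W=look('jar_amber'); cv2.imwrite('pics/w6.png',p)
t=read_state()['eef_pos']; print(meas(W,t,t[2]-.009,.05,.006))"
```

```text
time_s: 20.85
eef_pos: [0.3736, 0.2968, 0.0266]
orientation: [0.697, 3.063, 0.002]
contact_force: [-1.0, -1.2, 6.0]
opening: 0.0226
time_s: 21.52
eef_pos: [0.3743, 0.2976, 0.1628]
orientation: [0.697, 3.061, 0.008]
contact_force: [-0.1, -0.3, -1.0]
opening: 0.0222
time_s: 21.6
eef_pos: [0.3741, 0.2976, 0.1615]
orientation: [0.697, 3.062, 0.008]
contact_force: [-0.5, -0.3, -2.0]
opening: 0.022
tcp [0.3734 0.2967 0.1595] [0.698 3.063 0.004] op 0.0225 F [-1.3  0.1 -1.9] q [ 1.09  0.09 -0.52 -0.   -0.96 -1.53] t 21.65
jar_amber n2463 z0.0920 circ (0.4574,0.1707) R0.0407 rect (0.4576,0.1712) 0.079x0.080 an81.3
n13700 z0.1534 circ (0.3740,0.2976) R0.0411 rect (0.3728,0.2966) 0.079x0.081 an25.1
```

View pics/w6.png

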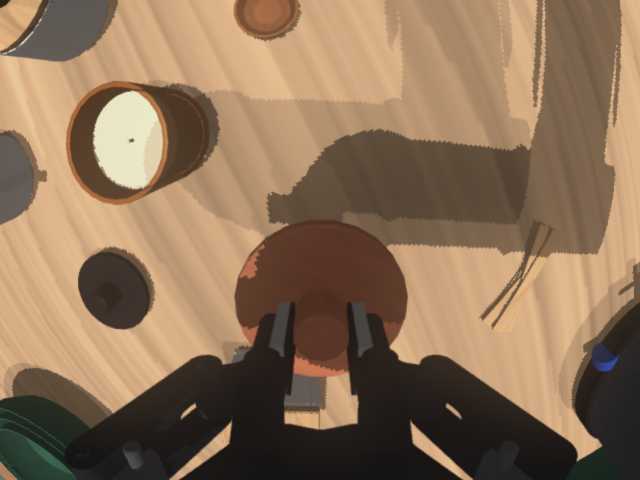

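Copper lid level at (320,300), amber mouth at (118,140) → (0.4575,0.170).

```bash
python3 -m pendant '[[[0.8,-1.2,0,0,0,0,0],[1.9,-2.9,0,0,0,0,0],[2.1,-3.2,0,0,0,0,0],[1.9,-2.9,0,0,0,0,0],[1.1,-1.7,0,0,0,0,0],[0.6,-0.8,-0.5,0,0,0,0],[0,0,-1.5,0,0,0,0],[0,0,-1.5,0,0,0,0]]]' 40
python3 -m pendant '[[[0,0,-0.7,0,0,0,0],[0,0,-0.3,0,0,0,0],[0,0,-0.2,0,0,0,0],[0,0,0,0,0,0,0]]]' 40
python3 -m pendant '[[[0,0,-0.1,0,0,0,0],[0,0,-0.1,0,0,0,0],[0,0,0,0,0,0,0]]]' 40
```

```text
time_s: 22.32
eef_pos: [0.4571, 0.1685, 0.122]
orientation: [-0.701, -3.062, 0.001]
contact_force: [-0.6, 1.0, -1.7]
opening: 0.0222
time_s: 22.65
eef_pos: [0.457, 0.1695, 0.1114]
orientation: [-0.697, -3.063, 0.001]
contact_force: [-0.1, 0.0, -0.2]
opening: 0.0221
time_s: 22.9
eef_pos: [0.4573, 0.1695, 0.1101]
orientation: [0.697, 3.063, 0.001]
contact_force: [0.6, -0.3, -0.8]
opening: 0.0223
```

```bash
python3 -m pendant '[[[0,0,-0.1,0,0,0,0],[0,0,0,0,0,0,0]]]' 40
python3 -m pendant '[[[0,0,-0.05,0,0,0,0],[0,0,0,0,0,0,0]]]' 40
```

```text
time_s: 23.07
eef_pos: [0.4576, 0.1695, 0.1096]
orientation: [0.697, 3.063, 0.001]
contact_force: [-3.2, -0.1, 5.4]
opening: 0.0221
time_s: 23.23
eef_pos: [0.4576, 0.1696, 0.1096]
orientation: [0.697, 3.062, 0.002]
contact_force: [-3.7, -1.0, 9.6]
opening: 0.0228
```

```bash
python3 -m pendant '[[[0,0,0,0,0,0,5],[0,0,0,0,0,0,5],[0,0,0,0,0,0,6],[0,0,0.5,0,0,0,8],[0,0,2,0,0,0,8],[0,0,3,0,0,0,8],[0,0,3,0,0,0,8],[0,0,2,0,0,0,8]]]' 40
python3 -m pendant '[[[0,0,0,0,0,0,8],[0,0,0,0,0,0,8],[0,0,0,0,0,0,8]]]' 40
python3 -c "
from h import *
look()
J=dict(small=(.374,-.316,.079,.034),large=(.4953,.0083,.094,.047),square=(.489,.4358,.087,.061),amber=(.4575,.1697,.101,.041))
for n in('wrist','scene','side'):
    if n=='wrist': p,W=wcloud()
    else:
        p,d=capture(n); W=cloud(n,d)
    cv2.imwrite(f'pics/{n}F.png',p)
    for k,(x,y,z,r) in J.items():
        m=(np.hypot(W[...,0]-x,W[...,1]-y)<r-.006)&(abs(W[...,2]-z)<.006); q=W[m]
        if len(q)>150: print(n,k,meas(W,(x,y),z,r+.008,.005),'tilt',np.linalg.lstsq(np.c_[q[:,:2]-q[:,:2].mean(0),np.ones(len(q))],q[:,2],rcond=None)[0][:2].round(3))
    print('fresh',meas(W,OBJ['jar_fresh'],.085,.055),'black',meas(W,OBJ['lid_black'],.018,.05))
"
```

```text
time_s: 23.9
eef_pos: [0.458, 0.1695, 0.2164]
orientation: [0.697, 3.061, 0.002]
contact_force: [-0.3, 0.4, -0.6]
opening: 0.0798
time_s: 24.15
eef_pos: [0.4569, 0.1691, 0.213]
orientation: [-0.698, -3.063, 0.0]
contact_force: [0.4, -0.1, 0.1]
opening: 0.0801
tcp [0.4567 0.1689 0.2125] [-6.980e-01 -3.062e+00  2.000e-03] op 0.0802 F [-1.3 -0.1 -0.2] q [ 0.76  0.06 -0.42 -0.   -1.09 -1.21] t 24.2
wrist large n10101 z0.0945 circ (0.4951,0.0089) R0.0474 rect (0.4947,0.0087) 0.093x0.093 an35.6 tilt [-0.001  0.001]
wrist square n167 z0.0858 circ (0.4782,0.3938) R0.0152 rect (0.4798,0.3972) 0.011x0.030 an64.9 tilt [0.231 0.484]
wrist amber n8202 z0.1016 circ (0.4573,0.1697) R0.0412 rect (0.4574,0.1697) 0.082x0.081 an67.6 tilt [-0.001  0.   ]
fresh n2597 z0.0857 circ (0.6557,0.0979) R0.0550 rect (0.6540,0.0995) 0.092x0.091 an12.6 black n2762 z0.0186 circ (0.5860,0.2674) R0.0416 rect (0.5813,0.2691) 0.081x0.071 an60.6
scene small n820 z0.0795 circ (0.3730,-0.3170) R0.0370 rect (0.3731,-0.3167) 0.067x0.068 an55.9 tilt [ 0.011 -0.004]
scene large n1119 z0.0946 circ (0.4942,0.0067) R0.0482 rect 
[... 281 characters left out ...]
.004]
fresh n562 z0.0856 circ (0.6549,0.0966) R0.0548 rect (0.6534,0.0977) 0.090x0.093 an17.3 black n566 z0.0186 circ (0.5846,0.2650) R0.0423 rect (0.5851,0.2639) 0.081x0.078 an24.6
side large n508 z0.0940 circ (0.4925,0.0069) R0.0513 rect (0.4926,0.0128) 0.090x0.093 an89.5 tilt [ 0.001 -0.004]
side square n1413 z0.0872 circ (0.4877,0.4352) R0.0599 rect (0.4872,0.4358) 0.088x0.091 an64.8 tilt [ 0.001 -0.008]
side amber n639 z0.1013 circ (0.4557,0.1696) R0.0428 rect (0.4553,0.1701) 0.082x0.082 an25.3 tilt [ 0.    -0.001]
fresh n326 z0.0851 circ (0.6560,0.0976) R0.0540 rect (0.6524,0.0995) 0.092x0.093 an2.4 black n623 z0.0181 circ (0.5837,0.2660) R0.0433 rect (0.5850,0.2676) 0.081x0.084 an14.1
```

View pics/sideF.png

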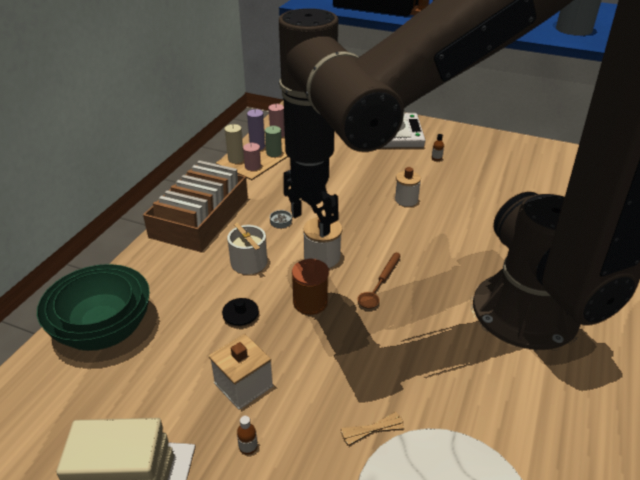

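View pics/sceneF.png

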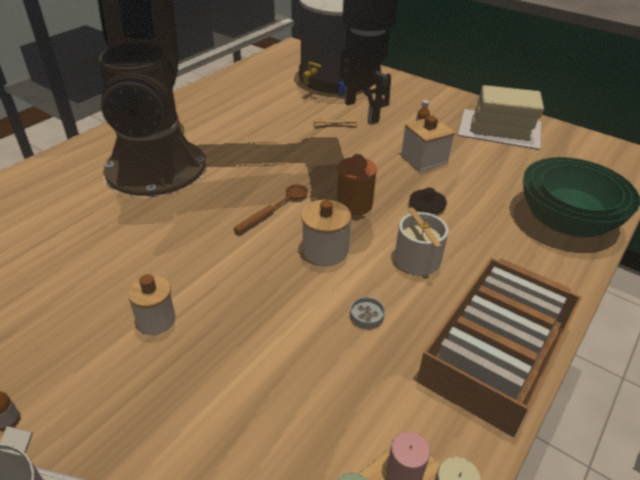

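All four lids sit flat in both views: small (150,300), large (325,230), square (428,140) and amber (357,180). The fresh jar and the black lid have not moved. The gripper is clear, so I'm handing in.

```bash
python3 -c "
from rig import *
print(close_job())"
```

```text
the job is handed in; nothing more can be done
None
```

All four candles are closed, each with its own lid, in the order small, large, square, copper. I handed the job in at about 24 s, with the gripper open and more than 10 cm above the nearest jar.

- **Lids home:** the disc tops measured 79.7, 94.7, 87.6 and 101.6 mm. They should be 79, 94, 87 and 101 mm, and the cameras read about 0.6 mm high throughout. The wrist camera showed no tilt beyond about 0.15% on any lid.
- **Jars in place:** the lidded jars stand within about 2–3 mm of where I first measured them, which is about how far the cameras disagree with each other. The highest seating force I read was about 23 N, on the small jar.
- **Left alone:** the fresh candle and its wick bar, and the black lid, measured the same before and after, to within camera error.
- **Readings that disagreed:**
  - The scene camera's final plane fits showed about 1% tilt on the small lid and 2% on the square lid. I put this down to that camera's low pixel count and stray edge points, as the wrist view of both lids straight after placing read flat.
  - The final wrist fit on the square lid is not usable, because only a sliver of it was in view.

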